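Close the two-part casting mould

ROBOT

A 6-joint arm with a two-finger parallel gripper is mounted at the origin on a cart in front of the work surface, level with it; the furniture and walls round the work are solid. World frame = base frame: x ahead of the robot, y to its left, z up, the work surface at z = 0. Lengths are in m, angles in degrees, forces in N, time in s.
With the tool pointing down it reaches from about 0.25 to 0.725 m from the base axis. Payload 9.7 kg.
Tool frame: the origin (TCP) lies at the very end of the fingers, on their centre line; the grasp point (between the pads) lies 19 mm behind it; z points along the fingers, y is the line along which they close (so a half turn about z gives the same grasp; the last joint's range is limited). The gripper opens to 85 mm and grips with 20 to 120 N. Pads are 22 mm wide; open, the fingers measure 114 mm over their backs; the gripper's body (76 mm by 85 mm) begins 54 mm behind the grasp point. The pads swing forward as they close: fully open they stand 13 mm farther back than shut.
Start: joints at [-70.13, 4.979, 10.078, 95.1, 0, 90], TCP at [0.187, -0.517, 0.231] pointing down, gripper open.
Joint ranges: [-179.16, 179.16], [-48.56, 103.87], [-65.8, 70.77], [-126.05, 130.52], [-82.76, 87.17], [-180, 180]. Speed limits (degrees/s): [127.2, 127.2, 147.25, 180, 180, 180].

INTERFACE

Orientations are given as [roll, pitch, yaw] about the fixed x, y, z axes, in that order (R = Rz(yaw) Ry(pitch) Rx(roll)).
In Python, from workcell import bot gives the robot as it stands.
- The arm moves only by the tool arm_command, never from a script. Its argument "series" is a list of rows, each a list of 4 numbers: the shift along the tool's x, y, z in m, then the turn about the tool's z in rad. A call has exactly 5 rows; each row is the pose to reach, as a shift and turn from the pose commanded when the call began, along the tool's axes at that moment; what a row does not reach only later rows make up. A row lasts 1/10 s, in which the tool goes at most 50 mm and 8.59 degrees, less where a joint would pass 70% of its speed; a pose out of reach is approached as far as the arm can. A call with a gripper value outside its range is refused whole. "hand" is the finger opening in m, from 0 to 0.0854, set as the call begins (left out, the last holds). The fingers move at their own pace and stop on an object; "grip_force" is the grip in N (left out, the last holds). Time passes only in rows, so rows that repeat a pose let the fingers close, or fill a call up. It gives the time, the measured TCP pose, the force, the opening and the grip force at its end, in the units of the state.
- bot.get_obs(): the state, without advancing time (a new reading comes with each control period).
- bot.camera(name): name is "side" or "top"; returns a dict with "color" (420x560x3 uint8, blue, green, red), "camera_matrix" (3x3 intrinsics, pixels), "xyz" and "orientation" of the camera in the world. Camera axes: x right, y up, looking along -z (the intrinsics and any distortion apply to the point x, -y, -z); pixel columns grow to the right and rows downward; lengths in m; the calibration is good to about 2 mm. A picture is of the moment at which its call begins. There is no depth.
- bot.job_done(): hands the job in; it is judged then, once.
Trained networks look in the newest picture that a camera, given by its name, has taken for a name from the list of things; names that differ only in an ending like _2 or _b are one class to them, and where a whole thing is asked for, a point or a joint stands for the part that bears it (a point fixed in the world has none). Each returns a list of dicts, best first, with "confidence" (0 to 1); they miss things now and then, are a little off and sometimes report something else, mostly with a low value. They report only what shows in the picture. A call takes as long as a camera call. They do not tell look-alikes from the thing itself.
- bot.find_in(camera, target): "location" ([column, row] in pixels, amid what is visible of it).
- bot.mark_of(camera, target): "location" ([column, row] in pixels: a listed point, or the origin of a listed thing).
The state is a dict: "time": time; "q": joint angles; "qd": joint speeds; "joint_efforts": joint torques, N m; "ee_pos": TCP position; "tcp_rot": TCP orientation; "wrist_force": force on the tool from outside, world axes, zero at the start; "torque": the same for the moment, N m; "opening": finger opening in m; "grasp_force": force on a finger pad.
Only numpy, scipy, OpenCV 4.12 (cv2) and the standard library are available. Lean on these libraries where they do the work, as an engineer would, in place of code of your own. Each camera call takes 0.05 s, during which the arm holds its last target. There are 200 camera calls.

TASK

Close the casting mould: pick the plywood top half up by its black grip bar, keep it level and lower it gently (do not drop it) over the two steel guide pins until it lies flush on the pale metal lower half. Then swing both red-knobbed latches in over it, fully round to their stops, and leave the paint bottles standing where they are.

Things in the scene. Friction and masses are not known exactly. Their poses are not given: they have to be found in the camera images.
- base_face (a point): Lower mould half, fixed: a pale aluminium block 108 x 132 mm with an open square cavity, on a dark foot 116 x 204 mm. This point: centre of its top face, 36 mm above the bench; x along the 108 mm side, y along the 132 mm side, z up. Two steel guide pins, 12 mm diameter, stand on the face at y = +50 and -50 mm (x = 0), 32 mm tall, the top 8 mm tapering to a 5 mm tip.
- top_handle (a point): Middle of the black grip bar on the upper mould half: bar 18 mm thick (x), 54 mm long (y), 42 mm tall; this point is 44 mm above the plate's underside and 18 mm below the bar's top. x along the plate's 104 mm side, y along its 132 mm side, z up. When seated, this point is 44 mm above base_face and the axes are parallel; either way round (half turn) will do.
- latch_a (a joint): Angle of the steel latch arm on the upright post at x = -36, y = +86 mm of base_face. 0: closed at its stop, arm pointing along -y of base_face, over the seated plate with 2 mm to spare. Grows (clockwise from above) as it opens; at pi/2 it points along -x of base_face. Starts open at 1.4 to 1.8; stays where it is left (about 1 N at the knob).
- latch_a_knob (a point): Middle of the gripping part of latch A's upright red knob, 16 mm diameter, 36 mm tall from the arm's top (this point is 16 mm below its top); 52 mm from the post's axis, 49 mm above the height of base_face at all angles.
- latch_b (a joint): The same latch on the opposite corner, post at x = +36, y = -86 mm of base_face. 0: closed against its stop, the arm pointing along +y of base_face; grows (clockwise from above) as it opens, at pi/2 it points along +x of base_face. Starts open at 1.4 to 1.8.
- latch_b_knob (a point): Middle of the gripping part of latch B's upright red knob, same sizes as latch A's.
- mould_top: Upper mould half, loose, flat on the bench at the start, 0.25 to 0.49 kg: plywood plate 104 x 132 x 20 mm, grip bar in the middle on a steel foot that reaches 3 mm above the plate. Two through holes of 14 mm diameter at y = +50 and -50 mm (x = 0). Origin: centre of its underside, axes as top_handle.
- paint_bottle_1: Dark red paint bottle, white cap, 36 mm diameter, 101 mm tall, loose bystander; origin at the centre of its underside.
- paint_bottle_2: Green paint bottle, black cap, same size, loose bystander.
- paint_bottle_3: Ochre paint bottle, black cap, same size, loose bystander.
There are look-alikes about, which are no part of the job. Of the things shaped like the mould_top, the plywood one is meant.

How it is judged (in metres and radians):
On the way, in this order (a step that is already met when the one before it is completed fails the run):
1. the top half lies flush on the lower half, over both pins, with both latches still open (horizontal distance between top_handle and base_face below 0.004 m and z of top_handle in the frame of base_face below 0.0465 m and angle between the y axis of top_handle and the y axis of base_face, either way round below 0.06 rad and angle between top_handle's own z axis and vertical below 0.035 rad and value of joint each of latch_a, latch_b above 0.8 rad), for 0.2 s.
2. both latches are swung fully in over the top half (value of joint each of latch_a, latch_b below 0.12 rad), for 0.2 s.
At the end, for the whole second after the job is handed in: The top half lies at rest and level (2 degrees) over both pins, flush within 2.5 mm, centred within 4 mm, and both latches are within 0.12 rad of their stops over it (all of step 2 and horizontal distance between top_handle and base_face below 0.004 m and z of top_handle in the frame of base_face below 0.0465 m and angle between the y axis of top_handle and the y axis of base_face, either way round below 0.06 rad and angle between top_handle's own z axis and vertical below 0.035 rad and linear speed of mould_top below 0.02 m/s); the robot touches nothing.
It fails at once if the top half is dropped or slammed down over the pins (faster than 0.35 m/s there) (linear speed of mould_top above 0.35 m/s and horizontal distance between top_handle and base_face below 0.05 m and z of top_handle in the frame of base_face below 0.09 m).
It fails at once if a paint bottle is knocked over or shifted by more than 3 cm (distance of any of paint_bottle_1, paint_bottle_2, paint_bottle_3 from where it was at the start of the episode above 0.03 m or angle between any of paint_bottle_1, paint_bottle_2, paint_bottle_3's own z axis and vertical above 0.5 rad).
It also fails if it takes over 61 s, if anything falls off the work surface, if the arm or the gripper's body presses on something with over 40 N, if the wrist force passes 120 N, or if a joint passes its speed limit or range.

## Working session

There is one attempt and no reset: what is moved stays moved. The work goes in short steps, Python scripts to look and compute and a tool call to move; the robot and the scene stay as the last step left them, time stands still between calls to the robot, and variables do not carry over. Pictures are saved under pics/ and viewed, at most 10 in all, crops included, and the job is handed in when it is done.

Besides the shell and the picture viewer there is one more tool, called after ">>>" as name([rows], argument=value, ...), one row to a line, values as JSON. arm_command: Moves the arm, as the interface text tells. Its arguments: {"type":"object","properties":{"series":{"type":"array"},"hand":{"type":"number"},"grip_force":{"type":"number"}},"required":["series"]}

```bash
mkdir -p pics; cat > h.py <<'E'
import numpy as np, cv2
from workcell import bot
from scipy.spatial.transform import Rotation as R
def Rm(o):
    o=np.asarray(o,float)
    if o.shape==(3,3): return o
    if o.size==4: return R.from_quat(o).as_matrix()
    return R.from_euler('xyz',o,degrees=True).as_matrix()
def ray(c,px):
    u=np.linalg.inv(c["camera_matrix"])@np.array([px[0],px[1],1.])
    return np.array(c["xyz"]),Rm(c["orientation"])@np.array([u[0],-u[1],-u[2]])
def at(c,px,z):
    o,d=ray(c,px); return o+d*(z-o[2])/d[2]
def proj(c,p):
    q=Rm(c["orientation"]).T@(np.array(p)-np.array(c["xyz"])); q=np.array(c["camera_matrix"])@np.array([q[0],-q[1],-q[2]]); return q[:2]/q[2]
E
python3 - <<'E'
from h import *
np.set_printoptions(precision=4,suppress=True)
for n in("side","top"):
    c=bot.camera(n); cv2.imwrite(f"pics/{n}0.png",c["color"])
    print(n,{k:(np.array(v).tolist()) for k,v in c.items() if k!="color"})
    for t,z in(("base_face",.036),("top_handle",.044),("latch_a_knob",.085),("latch_b_knob",.085),("paint_bottle_1",0),("mould_top",0)):
        for r in bot.mark_of(n,t): print(t,np.round(r["location"],1),round(r["confidence"],2),at(c,r["location"],z))
print(bot.get_obs())
E
```

```text
side {'camera_matrix': [[392.849088355, 0.0, 283.32056643475767], [0.0, 392.849088355, 210.04381036215733], [0.0, 0.0, 1.0]], 'xyz': [0.7124486510323716, -0.1254186875667732, 0.9026807256830559], 'orientation': [31.032913169790802, -0.2302761098681987, 19.82453035802775]}
base_face [236.4 306. ] 0.71 [0.5251 0.094  0.036 ]
top_handle [255.9 215.6] 0.93 [0.4809 0.3227 0.044 ]
top_handle [289.  111.7] 0.69 [0.4396 0.6919 0.044 ]
latch_a_knob [276.3 269. ] 0.63 [0.586 0.189 0.085]
latch_b_knob [173.2 328.6] 0.82 [ 0.4325 -0.006   0.085 ]
paint_bottle_1 [309.2 256.7] 0.81 [0.6388 0.2806 0.    ]
paint_bottle_1 [304.2 238.9] 0.78 [0.6114 0.3237 0.    ]
paint_bottle_1 [314.1 277.4] 0.77 [0.6669 0.2325 0.    ]
mould_top [292.  123.2] 0.8 [0.4506 0.6908 0.    ]
mould_top [254.  222.3] 0.56 [0.4719 0.325  0.    ]
top {'camera_matrix': [[385.7888816039004, 0.0, 277.1502596962082], [0.0, 385.7888816039004, 209.37971708943843], [0.0, 0.0, 1.0]], 'xyz': [0.3143200030247189, 0.35019241942566703, 1.2030176921081994], 'orientation': [11.290956684173214, 0.2805122263434075, -91.11853565701325]}
base_f
[... 328 characters left out ...]
bottle_1 [313.2 171.9] 0.58 [0.676  0.2322 0.    ]
paint_bottle_1 [298.  181.3] 0.5 [ 0.6456  0.2823 -0.    ]
mould_top [285.9 230.4] 0.74 [0.4866 0.3252 0.    ]
mould_top [167.4 243.2] 0.57 [0.4537 0.6969 0.    ]
{'time': 0.7, 'q': array([-70.1323,   4.9775,  10.0801,  95.1004,   0.    ,  90.0025]), 'qd': array([-0.0189,  0.0399, -0.0544,  0.1062, -0.0281, -0.0025]), 'joint_efforts': array([  0.0001, -51.9958,  46.4789,   0.001 ,   0.    ,  -0.    ]), 'ee_pos': array([ 0.1869, -0.5173,  0.2313]), 'tcp_rot': array([179.9978,  -0.    ,  19.8652]), 'wrist_force': array([ 0.584 , -0.0335, -0.6049]), 'torque': array([-0.086 , -0.0035,  0.0224]), 'grasp_force': 0.0, 'opening': 0.0853864498977381}
```

View pics/top0.png

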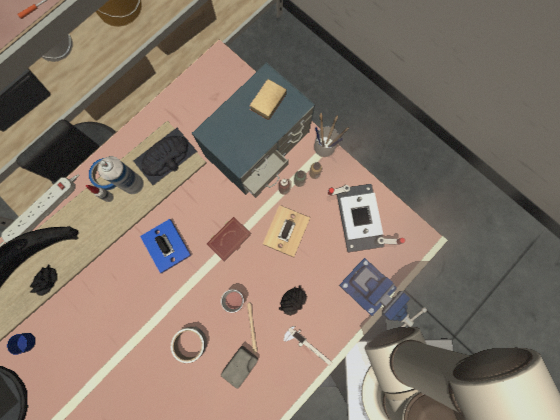

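View pics/side0.png

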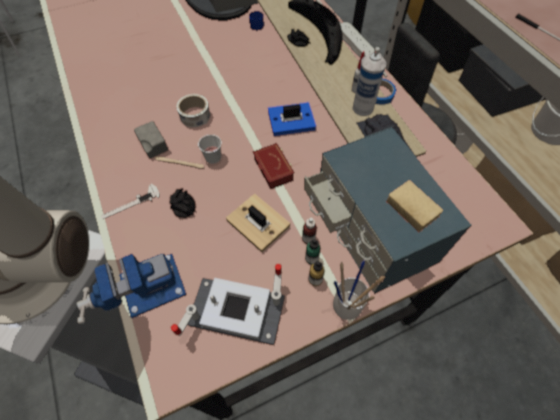

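Candidates for mould_top: plywood plate with black bar at top (286,231) / side (258,220); blue look-alike at top (165,246) / side (292,117); the red-brown book at top (229,238) is no mould. I choose the plywood one and check it in a close crop.

```bash
python3 - <<'E'
from h import *
a=cv2.imread("pics/top0.png")[165:260,260:415]; b=cv2.imread("pics/side0.png")[190:345,165:330]
a=cv2.resize(a,None,fx=3.4,fy=3.4,interpolation=cv2.INTER_CUBIC); b=cv2.resize(b,None,fx=3.4,fy=3.4,interpolation=cv2.INTER_CUBIC)
b=b[:600]
cv2.imwrite("pics/a.png",cv2.resize(a,(800,490))); cv2.imwrite("pics/b.png",b)
E
```

```text
(no output)
```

View pics/a.png

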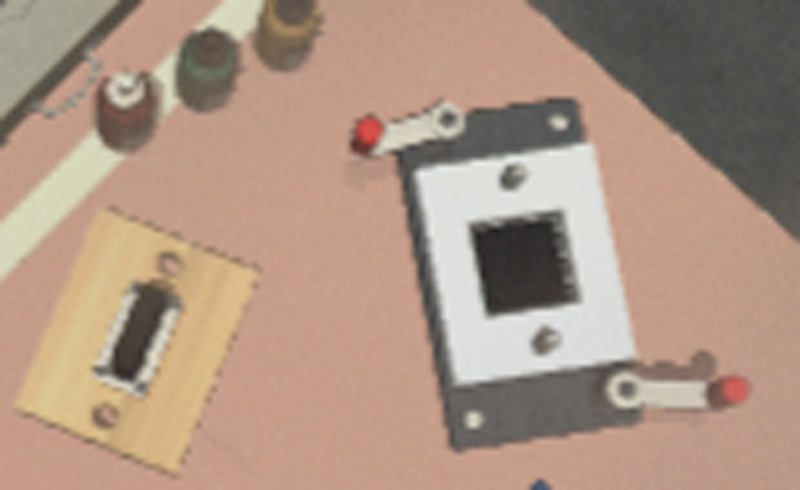

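View pics/b.png

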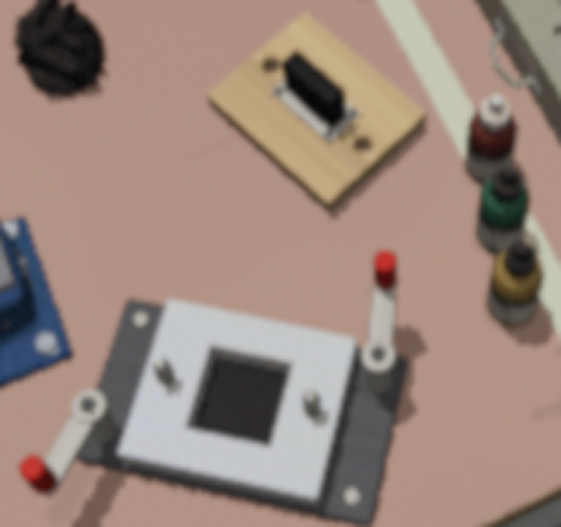

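The crops show the plywood plate with black bar and two open holes (top crop bar at (140,330), holes (168,263),(105,413)), the white face with pins at (512,177),(545,340), latch knobs at (368,132) and (733,388), and bottles upper left.

```bash
cat >> h.py <<'E'
def rect(c,roi,kind,z):
    im=c["color"].astype(int); b,g,r=im[...,0],im[...,1],im[...,2]
    x0,x1,y0,y1=roi; m=np.zeros(b.shape,np.uint8)
    k=(b>165)&(r-b<40) if kind=="white" else (r-b>55)&(g-b>30)&(r>150)
    m[y0:y1,x0:x1]=k[y0:y1,x0:x1]
    m=cv2.morphologyEx(m,cv2.MORPH_OPEN,np.ones((3,3)))
    n,l,s,_=cv2.connectedComponentsWithStats(m); m=(l==1+np.argmax(s[1:,4])).astype(np.uint8)
    m=cv2.resize(m*255,None,fx=4,fy=4,interpolation=cv2.INTER_LINEAR); m=(m>127).astype(np.uint8)
    cs,_=cv2.findContours(m,cv2.RETR_EXTERNAL,cv2.CHAIN_APPROX_NONE); ct=max(cs,key=cv2.contourArea)[:,0]
    P=np.array([at(c,(p+.5)/4-.5,z)[:2] for p in ct],np.float32)*1000
    return cv2.minAreaRect(P)
E
python3 - <<'E'
from h import *
np.set_printoptions(precision=4,suppress=True)
cs={n:bot.camera(n) for n in("side","top")}
print("face",rect(cs["top"],(335,390,185,245),"white",.036),rect(cs["side"],(190,275,270,345),"white",.036))
print("plate",rect(cs["top"],(258,312,202,260),"wood",.02),rect(cs["side"],(222,295,190,255),"wood",.02))
def a(x,y): return (260+x/5.161-.4,165+y/5.158-.4)
def b(x,y): return (165+x/3.4-.35,190+y/3.4-.35)
T,S=cs["top"],cs["side"]
for nm,z,pt,ps in(("hole1",.02,(168,263),(362,143)),("hole2",.02,(105,413),(270,65)),("pin1tip",.066,(515,172),(309,398)),("pin2tip",.066,(547,335),(160,366)),("knobA",.101,(370,128),(386,259)),("postA",.07,(448,120),(378,354)),("knobB",.101,(735,386),(33,466)),("postB",.07,(627,389),(88,405)),("bar top",.062,(142,318),(0,0)),
  ("cap1",.101,(127,85),(495,103)),("cap3",.101,(292,8),(520,248))):
    print(nm,at(T,a(*pt),z)[:2],at(S,b(*ps),z)[:2])
E
```

```text
face ((523.1309204101562, 92.98963928222656), (133.7808074951172, 112.0584487915039), 7.4635138511657715) ((521.5396728515625, 94.22657012939453), (133.2689666748047, 110.59270477294922), 7.486339092254639)
plate ((483.9126281738281, 324.7822265625), (107.74991607666016, 135.09535217285156), 66.09857940673828) ((483.0904541015625, 323.92474365234375), (105.13572692871094, 133.42657470703125), 66.00762176513672)
hole1 [0.5299 0.305 ] [0.5283 0.3044]
hole2 [0.4399 0.3449] [0.4375 0.3439]
pin1tip [0.5715 0.1023] [0.5712 0.099 ]
pin2tip [0.4749 0.0898] [0.4731 0.0858]
knobA [0.591  0.1909] [0.5897 0.1912]
postA [0.6027 0.1405] [0.6029 0.1399]
knobB [ 0.4393 -0.0045] [ 0.4384 -0.0042]
postB [0.4424 0.0472] [0.4424 0.0463]
bar top [0.4902 0.3226] [0.2362 0.3049]
cap1 [0.6193 0.3288] [0.6205 0.3255]
cap3 [0.6633 0.2325] [0.6688 0.228 ]
```

>>> arm_command([
  [0.025,-0.031,0,0],
  [0.05,-0.062,0,0],
  [0.075,-0.093,0,0],
  [0.1,-0.124,0,0],
  [0.125,-0.155,0,0],
], hand=0.06)

```text
time: 1.3
ee_pos: [0.252, -0.3275, 0.2313]
tcp_rot: [180.0, -0.0, 19.8]
wrist_force: [0.8, -0.7, 0.2]
opening: 0.0603
grasp_force: 0.0
```

```bash
python3 -c "
from h import *
o=bot.get_obs();print(o['q'],o['ee_pos'],o['tcp_rot'],o['time'])"
```

```text
[-5.24344742e+01 -1.35932006e+01 -7.35507124e+00  9.62166075e+01
  4.27983046e-03  1.07723851e+02] [ 0.25195133 -0.32753808  0.2312921 ] [ 1.79980803e+02 -1.06285991e-02  1.98416769e+01] 1.3
```

>>> arm_command([
  [0.022,-0.0268,0,-0.119],
  [0.044,-0.0536,0,-0.238],
  [0.066,-0.0804,0,-0.357],
  [0.088,-0.1071,0,-0.476],
  [0.11,-0.1339,0,-0.595],
])

```text
time: 1.8
ee_pos: [0.3099, -0.1644, 0.2315]
tcp_rot: [179.9, -0.0, 54.2]
wrist_force: [0.3, -0.0, 0.7]
opening: 0.0603
grasp_force: 0.0
```

>>> arm_command([
  [0.0332,-0.0098,0,-0.119],
  [0.0665,-0.0197,0,-0.238],
  [0.0997,-0.0295,0,-0.357],
  [0.133,-0.0394,0,-0.476],
  [0.1662,-0.0492,0,-0.595],
])

```text
time: 2.3
ee_pos: [0.368, -0.0008, 0.2316]
tcp_rot: [179.9, -0.0, 88.3]
wrist_force: [1.4, 0.2, -0.2]
opening: 0.06
grasp_force: 0.0
```

>>> arm_command([
  [0.033,0.0105,0,-0.119],
  [0.066,0.021,0,-0.238],
  [0.099,0.0314,0,-0.357],
  [0.132,0.0419,0,-0.476],
  [0.1652,0.0523,0,-0.595],
])

```text
time: 2.8
ee_pos: [0.4259, 0.1625, 0.2314]
tcp_rot: [180.0, 0.0, 122.4]
wrist_force: [-0.0, -0.6, -0.3]
opening: 0.0597
grasp_force: 0.0
```

```bash
python3 -c "
from h import *
o=bot.get_obs();print(o['q'],o['ee_pos'],o['tcp_rot'],o['time'])"
```

```text
[ 2.08919767e+01 -7.86680890e+00 -2.48803867e+00  9.53526414e+01
 -5.22665694e-03  7.84521560e+01] [0.42586859 0.16252724 0.23141951] [1.79975446e+02 1.03514853e-02 1.22439817e+02] 2.8
```

>>> arm_command([
  [0.0211,0.027,0.02,-0.1176],
  [0.0422,0.054,0.04,-0.235],
  [0.0634,0.0812,0.06,-0.353],
  [0.0845,0.1083,0.085,-0.47],
  [0.1056,0.1354,0.11,-0.588],
])

```text
time: 3.3
ee_pos: [0.4845, 0.3239, 0.1205]
tcp_rot: [180.0, 0.0, 156.1]
wrist_force: [0.5, -0.1, -0.6]
opening: 0.06
grasp_force: 0.0
```

```bash
python3 - <<'E'
from h import *
o=bot.get_obs();print(o['q'],o['ee_pos'],o['tcp_rot'],o['time'])
c=[bot.camera(n) for n in("side","top")]
im=[]
for k in c:
    p=proj(k,[.4835,.3243,.08]).astype(int); t=k["color"][max(p[1]-50,0):p[1]+50,p[0]-50:p[0]+50].copy(); im.append(cv2.resize(t,(400,400),interpolation=cv2.INTER_CUBIC))
cv2.imwrite("pics/g.png",np.hstack(im))
E
```

```text
[ 3.37692277e+01  8.63580158e+00  1.83702092e+00  8.31666400e+01
 -3.53043941e-03  5.76503769e+01] [0.48445152 0.32391425 0.12046643] [1.79972677e+02 2.14853646e-02 1.56118845e+02] 3.3
```

View pics/g.png

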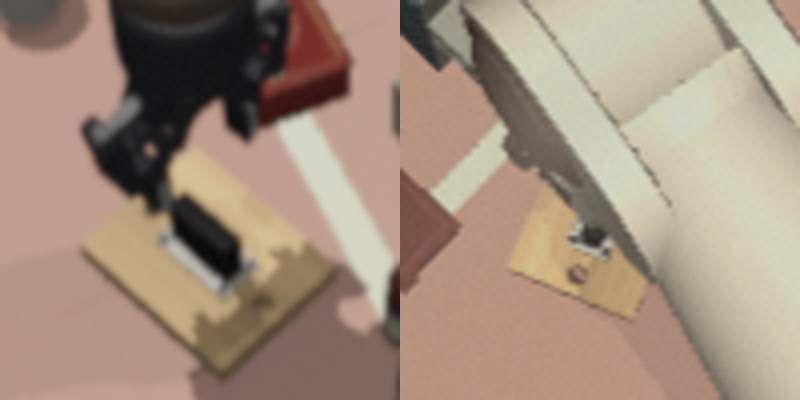

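The side crop shows the open fingers straddling the bar's line (bar at (205,235)), so I go down.

>>> arm_command([
  [0.001,0,0.025,0],
  [0.001,0,0.05,0],
  [0.001,0,0.07,0],
  [0.001,0,0.082,0],
  [0.001,0,0.0895,0],
])

```text
time: 3.9
ee_pos: [0.4831, 0.3225, 0.0314]
tcp_rot: [-180.0, -0.0, 155.8]
wrist_force: [-0.6, -0.1, 0.2]
opening: 0.06
grasp_force: 0.0
```

>>> arm_command([
  [0,0,0,0],
  [0,0,0,0],
  [0,0,0,0],
  [0,0,0,0],
  [0,0,0,0],
], hand=0.0, grip_force=60)

```text
time: 4.4
ee_pos: [0.4839, 0.3234, 0.0333]
tcp_rot: [179.9, 0.1, 155.8]
wrist_force: [-0.0, 0.2, 6.6]
opening: 0.0171
grasp_force: 60.3
```

>>> arm_command([
  [0,0,0,0],
  [0,0,0,0],
  [0,0,0,0],
  [0,0,0,0],
  [0,0,0,0],
])

```text
time: 4.9
ee_pos: [0.4839, 0.3234, 0.0333]
tcp_rot: [179.9, 0.1, 155.8]
wrist_force: [-0.0, 0.6, 6.3]
opening: 0.0174
grasp_force: 60.3
```

>>> arm_command([
  [0,0,-0.01,0],
  [0,0,-0.03,0],
  [0,0,-0.06,0],
  [0,0,-0.09,0],
  [0,0,-0.115,0],
])

```text
time: 5.4
ee_pos: [0.483, 0.3227, 0.1485]
tcp_rot: [-180.0, 0.0, 155.8]
wrist_force: [1.3, -0.1, -4.0]
opening: 0.0171
grasp_force: 59.1
```

```bash
python3 - <<'E'
from h import *
o=bot.get_obs();print(o['ee_pos'],o['tcp_rot'],o['wrist_force'],o['torque'],o['opening'],o['grasp_force'])
E
```

```text
[0.48299463 0.32266132 0.14851878] [-1.79992577e+02  1.71508385e-03  1.55829660e+02] [ 1.29638698 -0.14290537 -3.99505464] [ 0.04816851 -0.03603142 -0.03761309] 0.01707810768364613 59.08765912055969
```

>>> arm_command([
  [-0.006,-0.009,0,-0.03],
  [-0.02,-0.03,0,-0.08],
  [-0.038,-0.056,0,-0.15],
  [-0.057,-0.085,0,-0.24],
  [-0.077,-0.114,0,-0.33],
])

```text
time: 5.9
ee_pos: [0.5063, 0.1861, 0.1468]
tcp_rot: [-180.0, -0.1, 175.0]
wrist_force: [-0.0, 0.6, -5.1]
opening: 0.0169
grasp_force: 59.3
```

```bash
cat >> h.py <<'E'
def go(x,y,yaw):
    o=bot.get_obs(); p=o['ee_pos']; w=np.radians(o['tcp_rot'][2]); d=np.array([x,y])-p[:2]
    ux=np.array([np.cos(w),np.sin(w)]); uy=np.array([np.sin(w),-np.cos(w)])
    t=-((yaw-o['tcp_rot'][2]+180)%360-180)
    print("t",o['time'],"tcp",p.round(4),o['tcp_rot'].round(2),"move",np.round([d@ux,d@uy],4),"turn",round(np.radians(t),4),"F",np.round(o['wrist_force'],1))
E
python3 -c "
from h import *
go(.5223,.0936,187.47)"
```

```text
t 5.9 tcp [0.5063 0.1861 0.1468] [-1.7997e+02 -5.0000e-02  1.7498e+02] move [-0.024  -0.0907] turn -0.2179 F [-0.   0.6 -5.1]
```

>>> arm_command([
  [-0.006,-0.025,0,-0.06],
  [-0.014,-0.054,0,-0.13],
  [-0.02,-0.078,0,-0.19],
  [-0.0235,-0.0885,0,-0.215],
  [-0.024,-0.0907,0,-0.218],
])

```text
time: 6.4
ee_pos: [0.5222, 0.0935, 0.1468]
tcp_rot: [-180.0, -0.0, -172.9]
wrist_force: [0.3, 0.2, -4.9]
opening: 0.0171
grasp_force: 59.5
```

>>> arm_command([
  [0,0,0.01,0],
  [0,0,0.01,0],
  [0,0,0.01,0],
  [0,0,0.01,0],
  [0,0,0.01,0],
])

```text
time: 6.9
ee_pos: [0.5223, 0.0952, 0.137]
tcp_rot: [180.0, 0.0, -172.7]
wrist_force: [-0.2, 0.7, -4.8]
opening: 0.0173
grasp_force: 59.3
```

```bash
python3 - <<'E'
from h import *
go(.5223,.0936,187.47)
p=bot.get_obs()['ee_pos']
z=p[2]-.0333+.02
for n in("side","top"):
    c=bot.camera(n); q=proj(c,[.5223,.0936,z]); q=q.astype(int)
    try: print(n,rect(c,(q[0]-55,q[0]+55,q[1]-55,q[1]+55),"wood",z))
    except Exception as e: print(n,e)
    k=c["color"][q[1]-60:q[1]+60,q[0]-60:q[0]+60]; cv2.imwrite(f"pics/p_{n}.png",cv2.resize(k,(480,480),interpolation=cv2.INTER_CUBIC)); print(q)
E
```

```text
t 6.9 tcp [0.5223 0.0952 0.137 ] [ 1.8000e+02  1.0000e-02 -1.7274e+02] move [ 0.0002 -0.0016] turn -0.0036 F [-0.2  0.7 -4.8]
side ((555.0390625, 125.93608093261719), (57.42603302001953, 50.20160675048828), 7.374946117401123)
[230 292]
top ((495.9930419921875, 100.29301452636719), (84.8273696899414, 87.45410919189453), 6.120056629180908)
[367 210]
```

View pics/p_side.png

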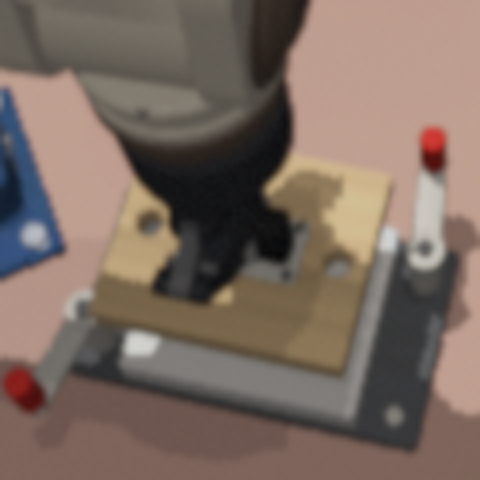

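The side crop shows the plate held level above the base, holes at (150,223) and (337,265), right corner (391,182); both latches are still open and clear.

```bash
python3 - <<'E'
from h import *
c=bot.camera("side"); z=.137-.0333+.02
P=[at(c,(170+x/4-.375,232+y/4-.375),z)[:2] for x,y in((150,222),(338,265))]
print(P,(P[0]+P[1])/2,np.linalg.norm(P[1]-P[0]),np.degrees(np.arctan2(*(P[1]-P[0])[::-1])))
# bench holes, same way, from the first side crop
Q=[at(c,(165+x/3.4-.35,190+y/3.4-.35),.02)[:2] for x,y in((270,65),(362,143))]
print((Q[0]+Q[1])/2)
g=c["color"][232:352,170:290]; cv2.imwrite("pics/hole.png",cv2.resize(g[40:80,20:100],(800,400),interpolation=cv2.INTER_CUBIC))
E
```

```text
[array([0.47142784, 0.0877233 ]), array([0.57137687, 0.09958476])] [0.52140235 0.09365403] 0.10065040016010354 6.767929856232541
[0.48289613 0.32414972]
```

View pics/hole.png

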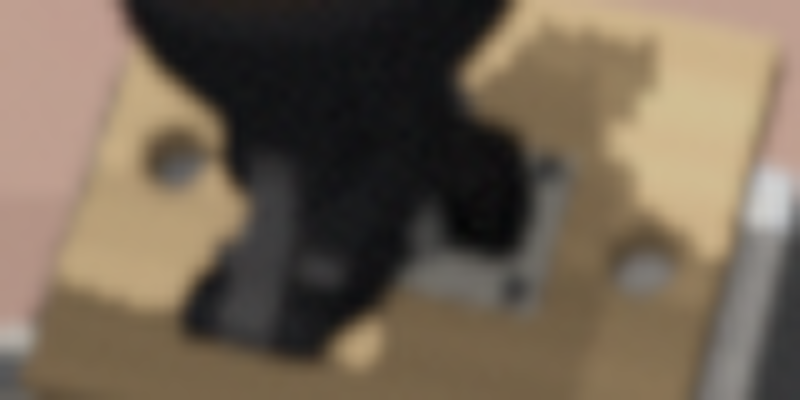

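>>> arm_command([
  [0,0.0004,0.01,-0.005],
  [0,0.0004,0.02,-0.005],
  [0,0.0004,0.027,-0.005],
  [0,0.0004,0.031,-0.005],
  [0,0.0004,0.033,-0.005],
])

```text
time: 7.55
ee_pos: [0.522, 0.0951, 0.103]
tcp_rot: [-180.0, -0.1, -172.5]
wrist_force: [-0.2, -0.6, -4.9]
opening: 0.0168
grasp_force: 59.5
```

>>> arm_command([
  [0,0,0.001,0],
  [0,0,0.002,0],
  [0,0,0.004,0],
  [0,0,0.006,0],
  [0,0,0.008,0],
])

```text
time: 8.05
ee_pos: [0.5224, 0.0952, 0.0957]
tcp_rot: [-180.0, 0.0, -172.5]
wrist_force: [0.2, 0.5, -4.8]
opening: 0.0171
grasp_force: 59.5
```

>>> arm_command([
  [0,0,0.0015,0],
  [0,0,0.003,0],
  [0,0,0.0045,0],
  [0,0,0.006,0],
  [0,0,0.007,0],
])

```text
time: 8.55
ee_pos: [0.5224, 0.0951, 0.0887]
tcp_rot: [-180.0, 0.0, -172.5]
wrist_force: [0.7, -0.8, -4.3]
opening: 0.017
grasp_force: 59.5
```

>>> arm_command([
  [0,0,0.003,0],
  [0,0,0.006,0],
  [0,0,0.009,0],
  [0,0,0.012,0],
  [0,0,0.014,0],
])

```text
time: 9.05
ee_pos: [0.5224, 0.0951, 0.0746]
tcp_rot: [-180.0, 0.0, -172.5]
wrist_force: [2.8, -0.9, -4.4]
opening: 0.017
grasp_force: 59.6
```

>>> arm_command([
  [0,0,0.001,0],
  [0,0,0.002,0],
  [0,0,0.003,0],
  [0,0,0.004,0],
  [0,0,0.005,0],
])

```text
time: 9.55
ee_pos: [0.5224, 0.0952, 0.0698]
tcp_rot: [-180.0, 0.0, -172.5]
wrist_force: [2.9, -2.4, -3.0]
opening: 0.017
grasp_force: 59.6
```

>>> arm_command([
  [0,0,0.0005,0],
  [0,0,0.001,0],
  [0,0,0.0013,0],
  [0,0,0.0015,0],
  [0,0,0.0015,0],
])

```text
time: 10.05
ee_pos: [0.5225, 0.0951, 0.0692]
tcp_rot: [-180.0, 0.1, -172.5]
wrist_force: [-0.3, -1.5, 5.5]
opening: 0.0174
grasp_force: 60.9
```

Seated: contact at z 0.0692, as expected. Release and retract.

>>> arm_command([
  [0,0,0,0],
  [0,0,0,0],
  [0,0,0,0],
  [0,0,0,0],
  [0,0,0,0],
], hand=0.05)

```text
time: 10.55
ee_pos: [0.5222, 0.0952, 0.0682]
tcp_rot: [180.0, -0.0, -172.5]
wrist_force: [0.1, 0.3, 0.0]
opening: 0.0501
grasp_force: 0.0
```

>>> arm_command([
  [0,0,-0.01,0],
  [0,0,-0.03,0],
  [0,0,-0.05,0],
  [0,0,-0.08,0],
  [0,0,-0.1,0],
])

```text
time: 11.05
ee_pos: [0.5226, 0.0952, 0.1711]
tcp_rot: [180.0, 0.1, -172.5]
wrist_force: [0.7, -0.0, -0.1]
opening: 0.05
grasp_force: 0.0
```

```bash
python3 - <<'E'
from h import *
go(.5223,.0936,187.47)
c=bot.camera("side")
print(rect(c,(180,280,255,345),"wood",.056))
for n in("latch_a_knob",):
    for r in bot.mark_of("side",n): print(r["confidence"],at(c,r["location"],.085))
cv2.imwrite("pics/s.png",cv2.resize(c["color"][220:345,150:330],None,fx=4,fy=4,interpolation=cv2.INTER_CUBIC))
E
```

```text
t 11.05 tcp [0.5226 0.0952 0.1711] [ 1.7999e+02  1.2000e-01 -1.7248e+02] move [ 0.0005 -0.0016] turn 0.0008 F [ 0.7 -0.  -0.1]
((510.3148498535156, 61.93799591064453), (102.88970184326172, 37.88351058959961), 5.320221424102783)
0.73 [0.58647797 0.18762036 0.085     ]
```

View pics/s.png

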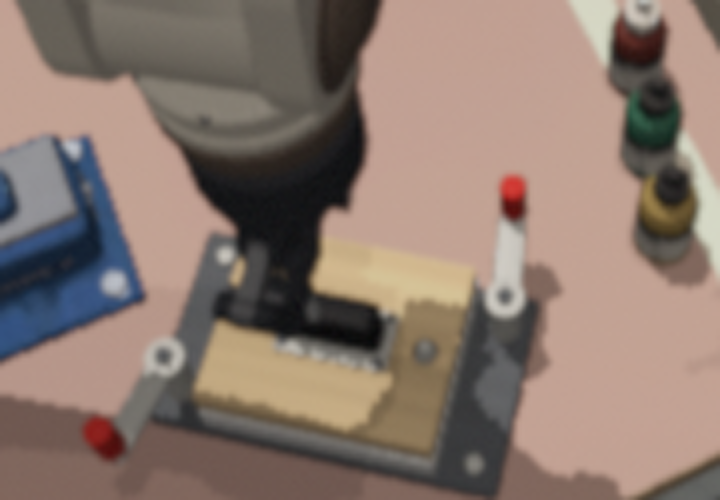

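The plate lies seated, pin showing through the hole at (425,348). Latch A's knob at (513,195), B's at (103,438), both still open.

```bash
python3 -c "
from h import *
go(.5905,.1926,193.9)"
```

```text
t 11.15 tcp [0.5236 0.0954 0.1722] [ 179.98    0.3  -172.48] move [-0.0791  0.0876] turn -0.1114 F [ 0.8  0.4 -0.6]
```

>>> arm_command([
  [-0.02,0.022,0,-0.03],
  [-0.04,0.045,0,-0.06],
  [-0.06,0.067,0.01,-0.1],
  [-0.075,0.083,0.025,-0.11],
  [-0.0795,0.0874,0.04,-0.111],
], hand=0.04)

```text
time: 11.65
ee_pos: [0.5902, 0.1938, 0.1268]
tcp_rot: [180.0, -0.0, -166.0]
wrist_force: [-0.2, -0.3, -0.2]
opening: 0.0398
grasp_force: 0.0
```

>>> arm_command([
  [0,0,0,0],
  [0,0,0,0],
  [0,0,0,0],
  [0,0,0,0],
  [0,0,0,0],
])

```text
time: 12.15
ee_pos: [0.5898, 0.1918, 0.1292]
tcp_rot: [180.0, 0.1, -166.2]
wrist_force: [-1.0, 0.8, -0.1]
opening: 0.0397
grasp_force: 0.0
```

```bash
python3 - <<'E'
from h import *
go(.5905,.1926,193.9)
c=bot.camera("side");k=c["color"]
cv2.imwrite("pics/ka.png",cv2.resize(k[200:320,220:340],None,fx=4,fy=4,interpolation=cv2.INTER_CUBIC))
E
```

```text
t 12.15 tcp [0.5898 0.1918 0.1292] [ 1.8000e+02  8.0000e-02 -1.6616e+02] move [-0.0008  0.0006] turn -0.001 F [-1.   0.8 -0.1]
```

View pics/ka.png

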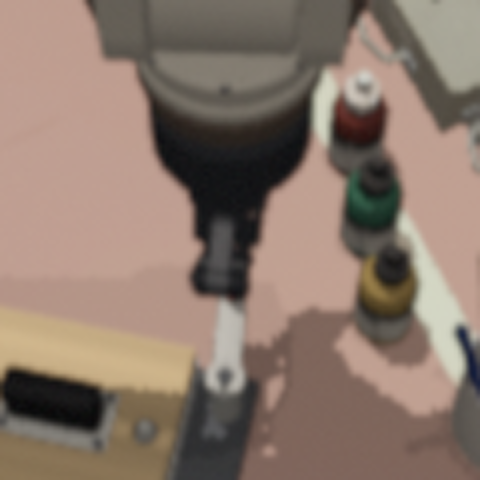

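The gripper hangs over latch A's knob at about (220,270), with all bottles clear to the right. Down and grip lightly.

>>> arm_command([
  [-0.0008,0.0006,0.012,0],
  [-0.0008,0.0006,0.025,0],
  [-0.0008,0.0006,0.037,0],
  [-0.0008,0.0006,0.047,0],
  [-0.0008,0.0006,0.053,0],
])

```text
time: 12.7
ee_pos: [0.5897, 0.1928, 0.0735]
tcp_rot: [-180.0, -0.1, -166.1]
wrist_force: [-0.8, 0.2, -0.5]
opening: 0.0399
grasp_force: 0.0
```

>>> arm_command([
  [0,0,0,0],
  [0,0,0,0],
  [0,0,0,0],
  [0,0,0,0],
  [0,0,0,0],
], hand=0.0, grip_force=25)

```text
time: 13.2
ee_pos: [0.5905, 0.1922, 0.0752]
tcp_rot: [-179.9, -0.0, -166.2]
wrist_force: [1.3, -4.4, -5.2]
opening: 0.0148
grasp_force: 26.5
```

```bash
python3 - <<'E'
from h import *
go(.5905,.1926,193.9); o=bot.get_obs(); print(o['opening'],o['grasp_force'])
# arc rows in tool axes at start dir; post at distance 52 along -radial
p=o['ee_pos'][:2]; post=np.array([.603,.1421]); d=p-post
print("r",np.hypot(*d),"dir",np.degrees(np.arctan2(d[1],d[0])))
E
```

```text
t 13.2 tcp [0.5905 0.1922 0.0752] [-1.7992e+02 -2.0000e-02 -1.6617e+02] move [-0.0002  0.0004] turn -0.0011 F [ 1.3 -4.4 -5.2]
0.014756297022467802 26.49477653671056
r 0.05160074451557202 dir 104.0733732803164
```

>>> arm_command([
  [0.0072,-0.0005,0,-0.14],
  [0.0143,-0.002,0,-0.279],
  [0.0212,-0.0045,0,-0.419],
  [0.0276,-0.0079,0,-0.559],
  [0.0334,-0.0122,0,-0.698],
])

```text
time: 13.7
ee_pos: [0.5607, 0.1728, 0.0753]
tcp_rot: [-180.0, -0.0, -125.8]
wrist_force: [2.1, -1.7, -5.1]
opening: 0.0151
grasp_force: 26.4
```

>>> arm_command([
  [0.0072,-0.0005,0,-0.14],
  [0.0143,-0.002,0,-0.279],
  [0.0212,-0.0045,0,-0.419],
  [0.0276,-0.0079,0,-0.559],
  [0.0334,-0.0122,0,-0.698],
])

```text
time: 14.2
ee_pos: [0.5503, 0.1388, 0.0753]
tcp_rot: [179.9, 0.0, -85.8]
wrist_force: [-1.7, -1.4, -4.1]
opening: 0.0149
grasp_force: 26.5
```

>>> arm_command([
  [0.0018,0,0,-0.035],
  [0.0036,-0.0002,0,-0.07],
  [0.005,-0.0003,0,-0.09],
  [0.0055,-0.0003,0,-0.09],
  [0.0055,-0.0003,0,-0.09],
])

```text
time: 14.7
ee_pos: [0.5506, 0.1356, 0.0752]
tcp_rot: [179.9, 0.3, -80.9]
wrist_force: [-4.9, 11.1, -2.8]
opening: 0.0151
grasp_force: 26.6
```

>>> arm_command([
  [-0.001,0,0,0],
  [-0.001,0,0,0],
  [-0.001,0,0,0],
  [-0.001,0,0,0],
  [-0.001,0,0,0],
], hand=0.036)

```text
time: 15.2
ee_pos: [0.5516, 0.1344, 0.0755]
tcp_rot: [-180.0, -0.0, -81.0]
wrist_force: [-0.9, 0.4, 0.2]
opening: 0.0361
grasp_force: 0.0
```

>>> arm_command([
  [0,0,-0.01,0],
  [0,0,-0.025,0],
  [0,0,-0.04,0],
  [0,0,-0.055,0],
  [0,0,-0.07,0],
])

```text
time: 15.7
ee_pos: [0.5518, 0.1346, 0.1473]
tcp_rot: [-179.9, 0.0, -81.0]
wrist_force: [-0.2, 0.2, -0.5]
opening: 0.0362
grasp_force: 0.0
```

```bash
python3 - <<'E'
from h import *
go(.4393,-.0035,356.1); go(.4393,-.0035,176.1); print(bot.get_obs()['q'])
E
```

```text
t 15.7 tcp [0.5518 0.1346 0.1473] [-179.93    0.    -80.98] move [0.1187 0.1327] turn -1.3454 F [-0.2  0.2 -0.5]
t 15.7 tcp [0.5518 0.1346 0.1473] [-179.93    0.    -80.98] move [0.1187 0.1327] turn 1.7962 F [-0.2  0.2 -0.5]
[ 1.37052371e+01  6.47201394e+00  2.39705732e+00  8.58557592e+01
 -9.97876850e-04 -8.53111228e+01]
```

```bash
python3 - <<'E'
from h import *
c=bot.camera("side"); t=bot.camera("top")
for p in((185,303),(178,258),(165,262),(140,290),(88,300),(80,315)):
    print(p,at(c,p,0)[:2].round(3),at(c,p,.08)[:2].round(3),at(c,p,.14)[:2].round(3))
cv2.imwrite("pics/v.png",np.hstack([cv2.resize(c["color"][235:365,70:200],(400,400),interpolation=cv2.INTER_CUBIC),cv2.resize(t["color"][200:340,310:450],(400,400),interpolation=cv2.INTER_CUBIC)]))
E
```

```text
(185, 303) [0.401 0.069] [0.429 0.051] [0.45  0.039]
(178, 258) [0.332 0.166] [0.366 0.14 ] [0.391 0.12 ]
(165, 262) [0.307 0.145] [0.343 0.121] [0.37  0.103]
(140, 290) [0.286 0.061] [0.324 0.044] [0.352 0.032]
(88, 300) [ 0.184 -0.002] [ 0.23  -0.013] [ 0.266 -0.021]
(80, 315) [ 0.187 -0.039] [ 0.233 -0.047] [ 0.268 -0.052]
```

View pics/v.png

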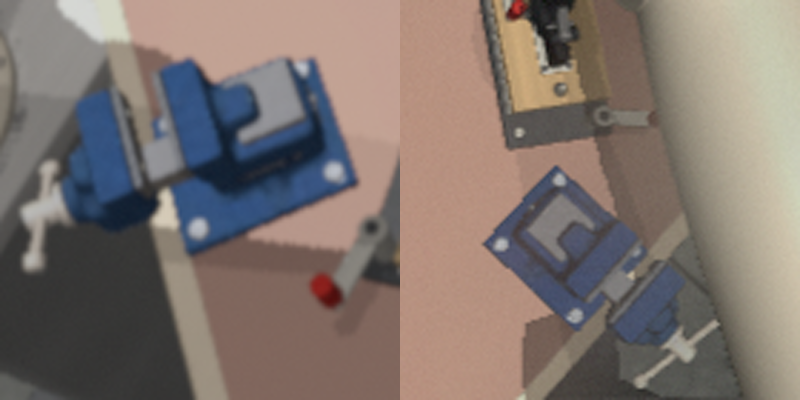

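Latch A is closed, its knob beside the bar; the vise stays several centimetres clear of latch B's knob (325,290). On to B.

>>> arm_command([
  [0.012,0.013,0,0.14],
  [0.024,0.026,0,0.28],
  [0.036,0.04,0,0.42],
  [0.048,0.053,0,0.56],
  [0.06,0.066,0,0.7],
], hand=0.04)

```text
time: 16.3
ee_pos: [0.4951, 0.0644, 0.1448]
tcp_rot: [180.0, -0.0, -121.4]
wrist_force: [-0.0, -1.0, 0.5]
opening: 0.0403
grasp_force: 0.0
```

```bash
python3 -c "
from h import *
go(.4391,-.0036,177)"
```

```text
t 16.3 tcp [0.4951 0.0644 0.1448] [ 1.7997e+02 -2.0000e-02 -1.2141e+02] move [0.0872 0.0123] turn 1.0749 F [-0.  -1.   0.5]
```

>>> arm_command([
  [0.018,0.0025,0,0.14],
  [0.036,0.005,0,0.28],
  [0.054,0.0075,0,0.42],
  [0.072,0.01,0,0.56],
  [0.087,0.0123,0,0.7],
])

```text
time: 16.8
ee_pos: [0.4395, -0.0039, 0.145]
tcp_rot: [180.0, -0.0, -161.5]
wrist_force: [-0.5, 0.2, -0.3]
opening: 0.0397
grasp_force: 0.0
```

>>> arm_command([
  [0,0,0.005,0.13],
  [0,0,0.01,0.26],
  [0,0,0.015,0.375],
  [0,0,0.015,0.375],
  [0,0,0.015,0.375],
])

```text
time: 17.3
ee_pos: [0.4401, -0.0032, 0.1302]
tcp_rot: [-180.0, -0.0, 177.5]
wrist_force: [0.4, -0.9, -0.9]
opening: 0.04
grasp_force: 0.0
```

```bash
python3 - <<'E'
from h import *
go(.4391,-.0036,177)
c=bot.camera("side"); im=c["color"].astype(int); m=(im[...,2]>110)&(im[...,1]<70)&(im[...,0]<70); m[:300]=0; m[:,210:]=0
y,x=np.nonzero(m); print(len(x), x.min(),x.max(),y.min(),y.max(), at(c,(x.mean(),y.mean()),.085)[:2])
E
```

```text
t 17.3 tcp [ 0.4401 -0.0032  0.1302] [-1.8000e+02 -2.0000e-02  1.7751e+02] move [ 0.001  -0.0004] turn 0.009 F [ 0.4 -0.9 -0.9]
32 172 177 325 331 [ 0.43392415 -0.00385436]
```

>>> arm_command([
  [0.001,-0.0004,0.012,0.005],
  [0.001,-0.0004,0.025,0.009],
  [0.001,-0.0004,0.037,0.009],
  [0.001,-0.0004,0.048,0.009],
  [0.001,-0.0004,0.054,0.009],
])

```text
time: 17.85
ee_pos: [0.4386, -0.0036, 0.0746]
tcp_rot: [-180.0, -0.1, 176.8]
wrist_force: [0.6, 0.4, 0.4]
opening: 0.0403
grasp_force: 0.0
```

>>> arm_command([
  [0,0,0,0],
  [0,0,0,0],
  [0,0,0,0],
  [0,0,0,0],
  [0,0,0,0],
], hand=0.0, grip_force=25)

```text
time: 18.35
ee_pos: [0.4392, -0.0043, 0.0764]
tcp_rot: [-179.9, -0.0, 176.8]
wrist_force: [-0.9, -6.0, -4.1]
opening: 0.0148
grasp_force: 25.6
```

>>> arm_command([
  [-0.0072,0.0005,0,-0.14],
  [-0.0143,0.002,0,-0.279],
  [-0.0212,0.0045,0,-0.419],
  [-0.0276,0.0079,0,-0.559],
  [-0.0334,0.0122,0,-0.698],
])

```text
time: 18.85
ee_pos: [0.4733, 0.0067, 0.0763]
tcp_rot: [180.0, -0.0, -142.9]
wrist_force: [-1.8, 0.9, -2.4]
opening: 0.0149
grasp_force: 25.7
```

>>> arm_command([
  [-0.0072,0.0005,0,-0.14],
  [-0.0143,0.002,0,-0.279],
  [-0.0212,0.0045,0,-0.419],
  [-0.0276,0.0079,0,-0.559],
  [-0.0334,0.0122,0,-0.698],
])

```text
time: 19.35
ee_pos: [0.4921, 0.0368, 0.0762]
tcp_rot: [179.9, -0.0, -102.9]
wrist_force: [-5.2, 0.8, -1.9]
opening: 0.0148
grasp_force: 25.9
```

```bash
python3 -c "
from h import *
go(.4418+.052*.9914,.0483+.052*.1305,277.5)"
```

```text
t 19.35 tcp [0.4921 0.0368 0.0762] [ 1.7989e+02 -1.0000e-02 -1.0288e+02] move [-0.0181  0.0028] turn -0.3557 F [-5.2  0.8 -1.9]
```

>>> arm_command([
  [-0.0072,0.0006,0,-0.14],
  [-0.0143,0.002,0,-0.279],
  [-0.018,0.003,0,-0.356],
  [-0.02,0.0036,0,-0.39],
  [-0.021,0.004,0,-0.39],
])

```text
time: 19.85
ee_pos: [0.4924, 0.0568, 0.0762]
tcp_rot: [179.8, -0.2, -80.8]
wrist_force: [-5.9, -12.4, 0.6]
opening: 0.0148
grasp_force: 26.1
```

>>> arm_command([
  [0,0,0,0],
  [0,0,0,0],
  [0,0,0,0],
  [0,0,0,0],
  [0,0,0,0],
])

```text
time: 20.35
ee_pos: [0.4924, 0.0567, 0.0762]
tcp_rot: [179.8, -0.1, -80.9]
wrist_force: [-6.2, -7.8, 1.3]
opening: 0.0151
grasp_force: 26.1
```

>>> arm_command([
  [0.001,0,0,0],
  [0.001,0,0,0],
  [0.001,0,0,0],
  [0.001,0,0,0],
  [0.001,0,0,0],
], hand=0.036)

```text
time: 20.85
ee_pos: [0.4939, 0.057, 0.0764]
tcp_rot: [-180.0, 0.0, -80.9]
wrist_force: [-0.4, -0.2, 0.2]
opening: 0.036
grasp_force: 0.0
```

>>> arm_command([
  [0,0,-0.02,0],
  [0,0,-0.045,0],
  [0,0,-0.085,0],
  [0,0,-0.13,0],
  [0,0,-0.17,0],
])

```text
time: 21.35
ee_pos: [0.4936, 0.0569, 0.2484]
tcp_rot: [-179.9, 0.0, -80.9]
wrist_force: [0.4, 0.7, 0.2]
opening: 0.0358
grasp_force: 0.0
```

>>> arm_command([
  [0.04,0.03,0,0],
  [0.08,0.06,0,0],
  [0.12,0.09,0,0],
  [0.16,0.1,0,0],
  [0.2,0.1,0,0],
])

```text
time: 21.85
ee_pos: [0.4256, -0.158, 0.2473]
tcp_rot: [-179.9, -0.0, -80.9]
wrist_force: [1.4, 0.6, 0.3]
opening: 0.0363
grasp_force: 0.0
```

```bash
python3 - <<'E'
from h import *
go(.49,.05,0)
for n in("side","top"):
    c=bot.camera(n); im=c["color"].astype(int); m=((im[...,2]>130)&(im[...,1]<75)&(im[...,0]<75)).astype(np.uint8)
    k,l,s,ce=cv2.connectedComponentsWithStats(m)
    for q,st in zip(ce[1:],s[1:]):
        w=at(c,q,.09)[:2]
        if st[4]>5 and .4<w[0]<.62 and -.02<w[1]<.22: print(n,st[4],w)
    for r in bot.mark_of(n,"latch_a_knob"): print(n,"net",round(r["confidence"],2),at(c,r["location"],.085)[:2])
    for r in bot.mark_of(n,"paint_bottle_1"): print(n,"bot",round(r["confidence"],2),at(c,r["location"],0)[:2])
    for r in bot.mark_of(n,"top_handle"): print(n,"handle",round(r["confidence"],2),at(c,r["location"],.08)[:2])
for p,dr in(((.603,.1421),187.5),((.4418,.0483),7.5)): print("expected closed",np.array(p)+.052*np.array([np.cos(np.radians(dr)),np.sin(np.radians(dr))]))
E
```

```text
t 21.85 tcp [ 0.4256 -0.158   0.2473] [-1.799e+02 -5.000e-02 -8.089e+01] move [-0.1952 -0.0965] turn -1.4118 F [1.4 0.6 0.3]
side 27 [0.54978034 0.13536454]
side 27 [0.4914391  0.05441992]
side net 0.74 [0.52669179 0.0928612 ]
side net 0.69 [0.54778363 0.13422802]
side bot 0.84 [0.64560425 0.28481338]
side bot 0.68 [0.66898859 0.23213725]
side bot 0.64 [0.61417127 0.32434515]
side handle 0.92 [0.45617108 0.65778397]
side handle 0.72 [0.52435887 0.09587469]
top 19 [0.55387279 0.13351342]
top 9 [0.49655182 0.05387914]
top net 0.59 [0.555491   0.13559778]
top bot 0.69 [0.6479058  0.28291763]
top bot 0.64 [0.62357723 0.3293059 ]
top bot 0.59 [0.67222996 0.22711092]
top handle 0.9 [0.51996272 0.09262283]
top handle 0.69 [0.43803611 0.68996601]
expected closed [0.55144487 0.13531264]
expected closed [0.49335513 0.05508736]
```

Both knobs sit at their closed positions to within 3 mm in both cameras, the plate is centred on the lower half, and the bottles haven't moved. I'm handing the job in.

```bash
python3 -c "
from h import *
print(bot.job_done())"
```

```text
the job is handed in; nothing more can be done
None
```

I closed the mould and handed the job in at about 22 s: the plywood top is seated over both pins, both latches are at their stops and the bottles are standing where they were; the hand-in returned no verdict.

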